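# Register a stencil on its stud board and clamp it

## Task

Pick up the yellow stencil plate by its black grip rib and rest it level on the tips of the board's four steel studs, a finger's breadth short of the red clamp cap; then slide it in under the raised cap until its holes drop over the studs and it lies flat on the board. Let go of it and press the red cap fully down to lock it; leave the bottles, mug and sanding block where they are.

Things in the scene. Friction and masses are not known exactly. Their poses are not given: they have to be found in the camera images.
- board: plywood board fixed to the table, spans x -103..+127, y +-90 mm in its frame, top 18 mm above the table. Origin at table height midway between its four steel studs; x points to the red clamp cap, z up. Studs at x = +-40, y = +-60 mm, 8 mm high, 9 mm thick for 4 mm, then tapering to 5 mm at the flat tip. Two round wooden blanks are let in flush between the studs.
- board_home (a point): the point on the board's top face (18 mm above the table) midway between the four studs; same axes as the board. The stencil's middle must come to lie over it.
- stencil: yellow stencil plate, loose, about 0.22 kg, 136 (x) x 150 (y) x 6 mm, origin at the centre of its underside. Four 14 mm stud holes at x = +-40, y = +-60 mm, and more openings near the middle; the same after a half turn. In its middle stands a black grip rib 12 mm thick (y), 56 mm long (x), its top 46 mm above the plate's underside.
- stencil_grip (a point): point on the stencil's grip rib to take hold of: over the plate's centre, 30 mm above the plate's underside (16 mm below the rib's top); x along the rib, y across its 12 mm thickness. 30 mm above the table at the start, 56 mm with the plate riding on the stud tips, 48 mm when the plate is home on the board.
- clamp (a joint): red mushroom-shaped clamp cap; slides straight down on a 14 mm post fixed to the board at board x = +82, y = 0 mm. 0 = up, 0.011 m = fully down; friction of about 5 N keeps it where it is left. Up, its underside is 18 mm above the board top: the plate riding on the studs (plate top at 14 mm) just passes under. Fully down, 7 mm: it gets there only over a plate that is home.
- clamp_top (a point): centre of the clamp cap's flat top (32 mm wide), where it is pressed; 49 mm above the table when up, 38 mm when fully down. The cap's flange is 48 mm across and reaches 10 mm over the far edge (x = +68 mm) of a plate at home.
- acryl_ochre_mid (a point): a bystander to be left alone: ochre-yellow paint bottle, 34x36x81 mm; the point lies on its axis 40 mm above the table
- acryl_sage_mid (a point): a bystander to be left alone: sage-green paint bottle, 36x37x89 mm; the point lies on its axis 40 mm above the table
- glass_mug_mid (a point): a bystander to be left alone: glass mug with dark rinse water, 75x102x82 mm; the point lies on its axis 40 mm above the table
- wood_glue_mid (a point): a bystander to be left alone: yellow glue bottle with a red cap, 54x55x150 mm; the point lies on its axis 70 mm above the table
- sanding_block_mid (a point): a bystander to be left alone: cork sanding block, 57x97x28 mm; the point lies on its axis 14 mm above the table

How it is judged (in metres and radians):
On the way, in this order (a step that is already met when the one before it is completed fails the run):
1. the stencil rests level on the stud tips, its middle at least 7 mm short of its place, with the clamp cap still up (z of stencil_grip in the frame of board between 0.0535 and 0.059 m and x of stencil_grip in the frame of board between -0.035 and -0.007 m and angle between stencil_grip's own z axis and vertical below 0.06 rad and contact force between stencil and board above 0.2 N and value of joint clamp below 0.003 m), for 0.1 s.
2. the stencil lies flat on the board with its holes over the studs, the cap not yet pressed (z of stencil_grip in the frame of board between 0.046 and 0.0505 m and horizontal distance between stencil_grip and board_home below 0.0045 m and angle between the x axis of stencil_grip and the x axis of board, either way round below 0.08 rad and angle between stencil_grip's own z axis and vertical below 0.03 rad and value of joint clamp below 0.004 m), for 0.2 s.
At the end, for the whole second after the job is handed in: The stencil lies flat on the board, home over all four studs (grip point 46 to 50.5 mm above the board's underside, centre within 4.5 mm of the middle of the studs, long axes within 0.08 rad, tilt under 0.03 rad), at rest, and the clamp cap is down by at least 9.5 of its 11 mm (z of stencil_grip in the frame of board between 0.046 and 0.0505 m and horizontal distance between stencil_grip and board_home below 0.0045 m and angle between the x axis of stencil_grip and the x axis of board, either way round below 0.08 rad and angle between stencil_grip's own z axis and vertical below 0.03 rad and value of joint clamp above 0.0095 m and linear speed of stencil below 0.01 m/s); the robot touches nothing.
It fails at once if a bystander (bottle, mug or sanding block) is shifted by more than 30 mm or knocked over (distance of any of acryl_ochre_mid, acryl_sage_mid, glass_mug_mid, wood_glue_mid, sanding_block_mid from where it was at the start of the episode above 0.03 m).
It also fails if it takes over 51 s, if anything falls off the work surface, if the arm or the gripper's body presses on something with over 40 N, if the wrist force passes 120 N, or if a joint passes its speed limit or range.

## Robot

A 6-joint arm with a two-finger parallel gripper is mounted at the origin on the work surface; the furniture and walls round the work are solid. World frame = base frame: x ahead of the robot, y to its left, z up, the work surface at z = 0. Lengths are in mm, angles in degrees, forces in N, time in s.
With the tool pointing down it reaches from about 350 to 850 mm from the base axis. Payload 8.1 kg.
Tool frame: the origin (TCP) lies midway between the tips of the shut fingers; the grasp point (between the pads) lies 19 mm behind it; z points along the fingers, y is the line along which they close (so a half turn about z gives the same grasp; the last joint's range is limited). The gripper opens to 85 mm and grips with 20 to 120 N. Pads are 22 mm wide; open, the fingers measure 114 mm over their backs; the gripper's body (76 mm by 85 mm) begins 54 mm behind the grasp point. The pads swing forward as they close: fully open they stand 13 mm farther back than shut.
Start: joints at [-76.455, 7.471, 85.268, -0, 87.261, -4.893], TCP at [189.785, -569.199, 231.292] pointing down, gripper open.
Joint ranges: [-169.43, 169.43], [-51.17, 129.36], [1.28, 143.12], [-76.62, 256.62], [0, 156.53], [-152.29, 152.29]. Speed limits (degrees/s): [136.94, 136.94, 159.86, 180, 180, 180].

## Interface

Orientations are given as [roll, pitch, yaw] about the fixed x, y, z axes, in that order (R = Rz(yaw) Ry(pitch) Rx(roll)).
In Python, from bench import sense, snapshot, camera_params, hand_in, masks_of, pinpoint gives the robot as it stands.
- The arm moves only by the tool step_arm, never from a script. Its argument "targets" is a list of rows, each an object with "angular": the turn, a rotation vector about the tool's x, y, z scaled (see below), a list of three; "dp": the shift along the tool's x, y, z scaled (see below), a list of three; "fingers": the closure, from 0 (fully open) to 1 (shut). A call has exactly 8 rows; each row is the pose to reach, as a shift and turn from the pose commanded when the call began, along the tool's axes at that moment, turning the shorter way round; what a row does not reach only later rows make up. The controller multiplies each number of a shift by 0.2 m and each number of a turn by 180 degrees. A row lasts 1/8 s, in which the tool goes at most 62.5 mm and 10.7 degrees, less where a joint would pass 70% of its speed; a pose out of reach is approached as far as the arm can. A call with a number of a shift or a turn outside -1 to 1 is refused whole. A call with a gripper value outside its range is refused whole. The fingers move at their own pace and stop on an object; "newtons" is the grip in N (left out, the last holds). Time passes only in rows, so rows that repeat a pose let the fingers close, or fill a call up. It gives the time, the measured TCP pose, the force, the opening and the grip force at its end, in the units of the state.
- sense(): the state, without advancing time (a new reading comes with each control period).
- snapshot(name): name is "scene" or "top"; returns the picture (400x640x3 uint8, blue, green, red); there is no depth.
- camera_params(name): a dict with "vfov" (degrees; the focal length in pixels is half the picture's height over the tangent of half this angle, whatever the lens; pixels are square), "cx", "cy" (the principal point, pixels), "R" (3x3) and "t" (3): a world point X has camera coordinates R X + t. Camera axes: x right, y down, z forward; pixel columns grow to the right and rows downward; lengths in mm; the calibration is good to about 2 mm. A picture is of the moment at which its call begins. camera_params takes no time and is no camera call.
- hand_in(): hands the job in; it is judged then, once.
Trained networks look in the newest picture that a camera, given by its name, has taken for a name from the list of things; names that differ only in an ending like _2 or _b are one class to them, and where a whole thing is asked for, a point or a joint stands for the part that bears it (a point fixed in the world has none). Each returns a list of dicts, best first, with "conf" (0 to 1); they miss things now and then, are a little off and sometimes report something else, mostly with a low value. They report only what shows in the picture. A call takes as long as a camera call.
- masks_of(camera, label): "pixels" (400x640 bool, what is visible of it) and "at" ([column, row] in pixels, amid what is visible of it).
- pinpoint(camera, label): "at" ([column, row] in pixels: a listed point, or the origin of a listed thing).
The state is a dict: "time": time; "joint_pos": joint angles; "qd": joint speeds; "joint_efforts": joint torques, N m; "tool_pos": TCP position; "tcp_rot": TCP orientation; "ft_force": force on the tool from outside, world axes, zero at the start; "wrist_torque": the same for the moment, N m; "finger_gap": finger opening in mm; "grip_force": force on a finger pad.
Only numpy, scipy, OpenCV 4.12 (cv2) and the standard library are available. Lean on these libraries where they do the work, as an engineer would, in place of code of your own. Each camera call takes 0.05 s, during which the arm holds its last target. There are 200 camera calls.

## Working session

There is one attempt and no reset: what is moved stays moved. The work goes in short steps, Python scripts to look and compute and a tool call to move; the robot and the scene stay as the last step left them, time stands still between calls to the robot, and variables do not carry over. Pictures are saved under pics/ and viewed, at most 10 in all, crops included, and the job is handed in when it is done.

Besides the shell and the picture viewer there is one more tool, called after ">>>" in YAML: its name, and indented under it one key for each argument. step_arm: Moves the arm, as the interface text tells. Its arguments: {"type":"object","properties":{"targets":{"type":"array","items":{"type":"object","properties":{"angular":{"type":"array","items":{"type":"number","minimum":-1,"maximum":1}},"dp":{"type":"array","items":{"type":"number","minimum":-1,"maximum":1}},"fingers":{"type":"number"}}}},"newtons":{"type":"number"}},"required":["targets"]}

```bash
mkdir -p pics
cat > h.py <<'E'
import numpy as np, cv2
from scipy.optimize import least_squares
from scipy.spatial.transform import Rotation as Ro
from bench import *
P={n:camera_params(n) for n in("scene","top")}
def proj(n,X):
    p=P[n];c=np.asarray(X)@np.array(p["R"]).T+np.array(p["t"]);f=200/np.tan(np.radians(p["vfov"])/2)
    return np.stack([p["cx"]+f*c[...,0]/c[...,2],p["cy"]+f*c[...,1]/c[...,2]],-1)
def tri(obs):
    r=least_squares(lambda X:np.concatenate([proj(n,X)-a for n,a in obs.items()]),[400,-200,40.])
    return r.x,np.abs(r.fun).max()
def atz(n,uv,z):
    r=least_squares(lambda X:proj(n,np.array([X[0],X[1],z]))-uv,[400,-200.]);return r.x
E
python3 - <<'E'
from h import *
for n in P:
    im=snapshot(n);cv2.imwrite(f"pics/{n}0.png",im);print(n,P[n])
for l in ["stencil_grip","board_home","clamp_top","board","stencil","acryl_ochre_mid","acryl_sage_mid","glass_mug_mid","wood_glue_mid","sanding_block_mid"]:
    o={}
    for n in P:
        d=pinpoint(n,l)
        if d:o[n]=np.array(d[0]["at"]);print(l,n,[(np.round(e["at"],1),round(e["conf"],2)) for e in d[:2]])
    if len(o)==2:print("  ",tri(o))
print(sense())
E
```

```text
scene {'vfov': 50.842562290437535, 'cx': 322.27364887598105, 'cy': 196.4421120083235, 'R': array([[-0.86805366, -0.49641247, -0.00758309],
       [-0.20446708,  0.37137729, -0.90568875],
       [ 0.45241137, -0.78463595, -0.42387543]]), 't': array([ 498.57358735,  196.69960086, 1090.62433613])}
top {'vfov': 53.657463699927796, 'cx': 320.4362677562764, 'cy': 204.52655623802863, 'R': array([[ 2.64045543e-02, -9.99643214e-01,  4.03038856e-03],
       [-9.82754927e-01, -2.66961934e-02, -1.82975593e-01],
       [ 1.83017906e-01,  8.70504775e-04, -9.83109194e-01]]), 't': array([2.33697166e-01, 5.82751665e+02, 1.40395588e+03])}
stencil_grip scene [(array([325.8, 275.6]), 0.62)]
stencil_grip top [(array([243., 257.]), 0.71)]
   (array([391.14133657, 295.57245278,  37.70687237]), np.float64(2.019809945257549))
board_home scene [(array([385.8, 197.7]), 0.83), (array([273.5, 202.4]), 0.61)]
board_home top [(array([384.4, 239. ]), 0.91), (array([317.1, 163.6]), 0.41)]
   (array([ 457.58554086, -228.38542257,   16.17389239]), np.float64(2.123971768112284))
clamp_top scene [(array([359.2, 187.4]),
[... 1632 characters left out ...]
94087515))
{'time': 1.1, 'joint_pos': array([-7.64549752e+01,  7.47008123e+00,  8.52680583e+01, -2.29445983e-03,
        8.72623698e+01, -4.89394339e+00]), 'qd': array([-0.13604317, -0.05045069, -0.10668989, -0.09883441,  0.07069163,
       -0.05398911]), 'joint_efforts': array([ 1.93478121e-05, -5.69334519e+01, -5.00873995e+01, -2.21695759e-04,
        1.38319258e-03, -3.81715054e-06]), 'tool_pos': array([ 189.77408576, -569.19290245,  231.30106358]), 'tcp_rot': array([-1.79999297e+02,  2.24003099e-03,  1.84390778e+01]), 'ft_force': array([-0.72340259, -0.15540994, -0.41034651]), 'wrist_torque': array([0.00844986, 0.0329636 , 0.01407731]), 'grip_force': 0.0, 'finger_gap': 85.38190246233765}
```

Run:
```python
import cv2
a=cv2.imread("pics/scene0.png")[120:340,230:480];b=cv2.imread("pics/top0.png")[150:310,170:480]
cv2.imwrite("pics/s1.png",cv2.resize(a,None,fx=2.7,fy=2.7,interpolation=2));cv2.imwrite("pics/t1.png",cv2.resize(b,None,fx=2.5,fy=2.5,interpolation=2))
```

```text
(no output)
```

View pics/s1.png

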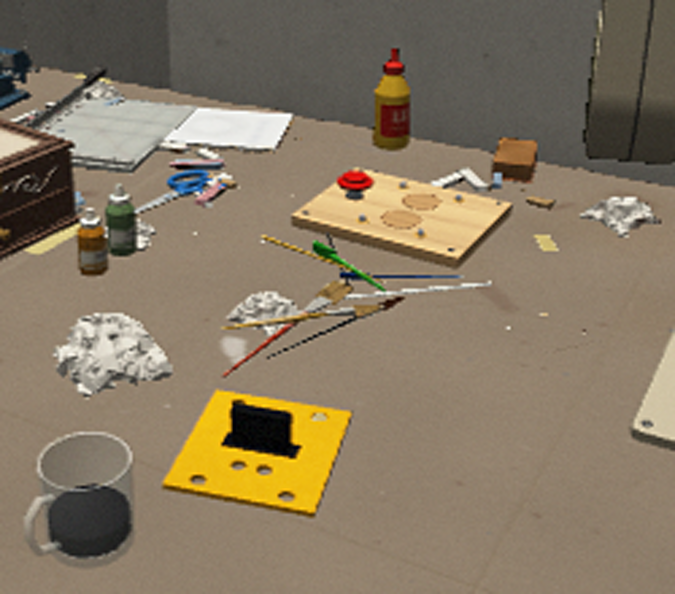

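View pics/t1.png

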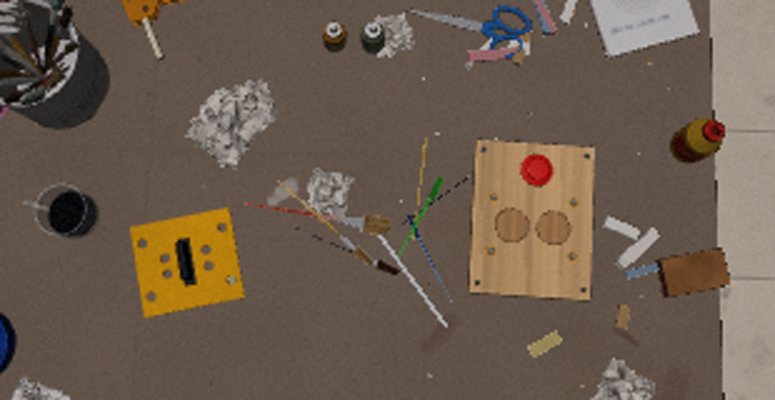

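```bash
cat >> h.py <<'E'
from scipy.optimize import minimize
S=4
def box(x0,x1,y0,y1,z0,z1):return np.array([[x,y,z] for x in(x0,x1) for y in(y0,y1) for z in(z0,z1)],float)
def disc(x,y,z,r):
    t=np.linspace(0,6.283,24,endpoint=False);return np.stack([x+r*np.cos(t),y+r*np.sin(t),z+0*t],-1)
BOARD=[box(-103,127,-90,90,0,18),box(-103,127,-90,90,18,18),np.vstack([disc(82,0,36,24),disc(82,0,49,16)])]
STEN=[box(-68,68,-75,75,0,6),box(-68,68,-75,75,6,6),box(-28,28,-6,6,6,46)]
def place(pts,p): # p: x,y,z,yaw deg
    return pts@Ro.from_euler('z',p[3],degrees=True).as_matrix().T+np.array(p[:3])
def layers(n,model,p,o,sh):
    out=[]
    for m in model:
        im=np.zeros((sh[0]*S,sh[1]*S),np.uint8)
        q=((proj(n,place(m,p))-o+.5)*S-.5).astype(np.float32)
        cv2.fillConvexPoly(im,np.round(cv2.convexHull(q)*256).astype(np.int32),255,shift=8)
        out.append(im)
    for i in range(len(out)):
        for j in out[i+1:]: out[i]=np.where(j>0,0,out[i])
    return [cv2.resize(i.astype(np.float32)/255,sh[::-1],interpolation=cv2.INTER_AREA) for i in out]
def fit(ims,model,p0,free=(0,1,3),blur=0.6,pad=6):
    rois={}
    for n in ims:
        q=proj(n,np.vstack([place(m,p0) for m in model]));a=np.floor(q.min(0)-pad).astype(int);b=np.ceil(q.max(0)+pad).astype(int)
        rois[n]=(a,ims[n][a[1]:b[1],a[0]:b[0]].astype(float))
    p0=np.array(p0,float);free=list(free)
    def cost(v):
        p=p0.copy();p[free]+=v;c=0
        for n,(o,im) in rois.items():
            L=[cv2.GaussianBlur(l,(0,0),blur) for l in layers(n,model,p,o,im.shape[:2])]
            A=np.stack([l.ravel() for l in L]+[1-sum(L).ravel()],-1);Y=im.reshape(-1,3)
            w=np.linalg.lstsq(A,Y,rcond=None)[0];r=np.abs(Y-A@w).sum(1);c+=np.minimum(r,150).mean()
        return c
    best=None
    for s in(8,2.5):
        v0=np.zeros(len(free)) if best is None else best.x
        best=minimize(cost,v0,method="Nelder-Mead",options=dict(initial_simplex=np.vstack([v0,v0+np.eye(len(free))*s]),xatol=.03,fatol=1e-3,maxiter=250))
    p=p0.copy();p[free]+=best.x;return p,best.fun
def rep(ims,model,p0):
    for k in (list(ims),)+tuple([n] for n in ims):
        r=fit({n:ims[n] for n in k},model,p0);print(k,np.round(r[0],2),round(r[1],2))
    if len(ims)==2: r=fit(ims,model,p0,(0,1,2,3));print("z free",np.round(r[0],2),round(r[1],2))
E
python3 - <<'E'
from h import *
ims={n:cv2.imread(f"pics/{n}0.png") for n in P}
print("board");rep(ims,BOARD,[457,-227,0,-2])
print("sten");rep(ims,STEN,[392,293,0,11])
print("clamp",tri({"top":np.array([384.7,217.6]),"scene":np.array([359.2,187.4])}))
E
```

```text
board
['scene', 'top'] [ 461.26 -218.63    0.     -2.35] 65.22
['scene'] [ 462.04 -220.22    0.     -2.27] 40.38
['top'] [ 460.85 -218.28    0.     -2.38] 24.15
z free [ 460.94 -218.18    0.76   -2.45] 64.8
sten
['scene', 'top'] [395.89 291.97   0.    13.03] 37.81
['scene'] [396.46 291.03   0.    12.95] 19.62
['top'] [395.36 292.98   0.    12.96] 16.85
z free [395.62 292.61   1.21  12.96] 36.98
clamp (array([ 546.10962625, -222.33178702,   37.75647536]), np.float64(0.9314260963355423))
```

>>> step_arm:
  targets:
    - {"dp": [0.12, -0.12, 0], "angular": [0, 0, 0.0302], "fingers": 0}
    - {"dp": [0.25, -0.25, 0], "angular": [0, 0, 0.0302], "fingers": 0}
    - {"dp": [0.38, -0.38, 0], "angular": [0, 0, 0.0302], "fingers": 0}
    - {"dp": [0.52, -0.52, 0], "angular": [0, 0, 0.0302], "fingers": 0}
    - {"dp": [0.66, -0.66, 0], "angular": [0, 0, 0.0302], "fingers": 0}
    - {"dp": [0.8, -0.8, 0], "angular": [0, 0, 0.0302], "fingers": 0}
    - {"dp": [0.92, -0.92, 0], "angular": [0, 0, 0.0302], "fingers": 0}
    - {"dp": [1, -1, 0], "angular": [0, 0, 0.0302], "fingers": 0}

```text
time: 2.1
tool_pos: [316.9, -314.9, 231.5]
tcp_rot: [180.0, -0.0, 13.1]
ft_force: [0.4, 0.3, 0.0]
finger_gap: 85.3
grip_force: 0.0
```

>>> step_arm:
  targets:
    - {"dp": [0.06, -0.12, 0], "fingers": 0}
    - {"dp": [0.12, -0.25, 0], "fingers": 0}
    - {"dp": [0.19, -0.38, 0], "fingers": 0}
    - {"dp": [0.26, -0.52, 0], "fingers": 0}
    - {"dp": [0.33, -0.66, 0], "fingers": 0}
    - {"dp": [0.4, -0.8, 0], "fingers": 0}
    - {"dp": [0.46, -0.92, 0], "fingers": 0}
    - {"dp": [0.5, -1, 0], "fingers": 0}

```text
validation failed for argument at $.ta...
```

>>> step_arm:
  targets:
    - {"dp": [0.06, -0.12, 0.03], "fingers": 0}
    - {"dp": [0.12, -0.25, 0.06], "fingers": 0}
    - {"dp": [0.19, -0.38, 0.1], "fingers": 0}
    - {"dp": [0.26, -0.52, 0.15], "fingers": 0}
    - {"dp": [0.33, -0.66, 0.2], "fingers": 0}
    - {"dp": [0.4, -0.8, 0.25], "fingers": 0}
    - {"dp": [0.46, -0.92, 0.28], "fingers": 0}
    - {"dp": [0.5, -1, 0.3], "fingers": 0}

```text
validation failed for argument at $.ta...
```

>>> step_arm:
  targets:
    - {"dp": [0.06, -0.12, 0], "angular": [0, 0, 0], "fingers": 0}
    - {"dp": [0.12, -0.25, 0], "angular": [0, 0, 0], "fingers": 0}
    - {"dp": [0.19, -0.38, 0], "angular": [0, 0, 0], "fingers": 0}
    - {"dp": [0.26, -0.52, 0], "angular": [0, 0, 0], "fingers": 0}
    - {"dp": [0.33, -0.66, 0], "angular": [0, 0, 0], "fingers": 0}
    - {"dp": [0.4, -0.8, 0], "angular": [0, 0, 0], "fingers": 0}
    - {"dp": [0.46, -0.92, 0], "angular": [0, 0, 0], "fingers": 0}
    - {"dp": [0.5, -1, 0], "angular": [0, 0, 0], "fingers": 0}

```text
time: 3.1
tool_pos: [368.9, -97.7, 231.5]
tcp_rot: [180.0, -0.0, 13.1]
ft_force: [-0.1, -0.1, 1.5]
finger_gap: 85.3
grip_force: 0.0
```

>>> step_arm:
  targets:
    - {"dp": [0.06, -0.12, 0.03], "angular": [0, 0, 0], "fingers": 0}
    - {"dp": [0.12, -0.25, 0.06], "angular": [0, 0, 0], "fingers": 0}
    - {"dp": [0.19, -0.38, 0.1], "angular": [0, 0, 0], "fingers": 0}
    - {"dp": [0.26, -0.52, 0.15], "angular": [0, 0, 0], "fingers": 0}
    - {"dp": [0.33, -0.66, 0.2], "angular": [0, 0, 0], "fingers": 0}
    - {"dp": [0.4, -0.8, 0.25], "angular": [0, 0, 0], "fingers": 0}
    - {"dp": [0.46, -0.92, 0.28], "angular": [0, 0, 0], "fingers": 0}
    - {"dp": [0.5, -1, 0.3], "angular": [0, 0, 0], "fingers": 0}

```text
time: 4.1
tool_pos: [421.1, 119.7, 171.0]
tcp_rot: [-180.0, 0.0, 13.1]
ft_force: [-0.0, -0.7, 0.3]
finger_gap: 85.2
grip_force: 0.0
```

>>> step_arm:
  targets:
    - {"dp": [0.01, -0.12, 0.03], "angular": [0, 0, 0], "fingers": 0}
    - {"dp": [0.02, -0.25, 0.08], "angular": [0, 0, 0], "fingers": 0}
    - {"dp": [0.03, -0.38, 0.15], "angular": [0, 0, 0], "fingers": 0}
    - {"dp": [0.04, -0.52, 0.22], "angular": [0, 0, 0], "fingers": 0}
    - {"dp": [0.05, -0.66, 0.3], "angular": [0, 0, 0], "fingers": 0}
    - {"dp": [0.06, -0.78, 0.36], "angular": [0, 0, 0], "fingers": 0}
    - {"dp": [0.072, -0.869, 0.4], "angular": [0, 0, 0], "fingers": 0}
    - {"dp": [0.072, -0.869, 0.4], "angular": [0, 0, 0], "fingers": 0}

```text
time: 5.1
tool_pos: [395.6, 291.7, 90.8]
tcp_rot: [180.0, 0.1, 13.1]
ft_force: [0.6, -0.3, 0.1]
finger_gap: 85.4
grip_force: 0.0
```

Run:
```python
from h import *
s=sense();print(s["tool_pos"],s["tcp_rot"])
a=snapshot("scene")
o=[int(v) for v in proj("scene",s["tool_pos"])];print(proj("scene",s["tool_pos"]))
cv2.imwrite("pics/s2.png",cv2.resize(a[o[1]-60:o[1]+60,o[0]-80:o[0]+80],None,fx=5,fy=5,interpolation=2))
```

```text
[395.62647675 291.65620075  90.81236277] [1.79979098e+02 5.54898951e-02 1.30910252e+01]
[326.33694062 256.00656403]
```

View pics/s2.png

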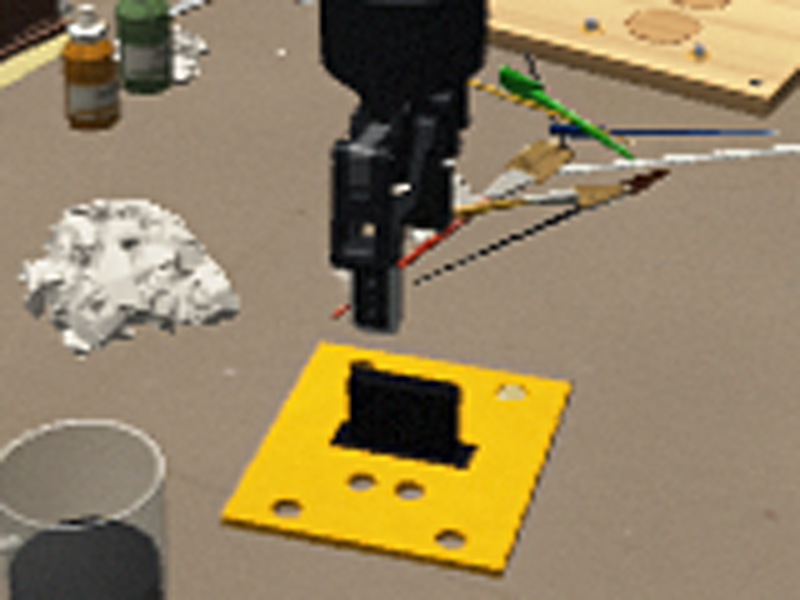

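The picture shows the open gripper above the rib (rib at about (400,415) in the crop), aligned along it; descend and grip.

>>> step_arm:
  targets:
    - {"dp": [0, 0, 0.07], "angular": [0, 0, 0], "fingers": 0}
    - {"dp": [0, 0, 0.14], "angular": [0, 0, 0], "fingers": 0}
    - {"dp": [0, 0, 0.21], "angular": [0, 0, 0], "fingers": 0}
    - {"dp": [0, 0, 0.28], "angular": [0, 0, 0], "fingers": 0}
    - {"dp": [0, 0, 0.34], "angular": [0, 0, 0], "fingers": 0}
    - {"dp": [0, 0, 0.38], "angular": [0, 0, 0], "fingers": 0}
    - {"dp": [0, 0, 0.399], "angular": [0, 0, 0], "fingers": 0}
    - {"dp": [0, 0, 0.399], "angular": [0, 0, 0], "fingers": 0}

```text
time: 6.15
tool_pos: [396.1, 291.1, 11.4]
tcp_rot: [180.0, 0.0, 13.0]
ft_force: [0.9, 0.1, 0.1]
finger_gap: 85.5
grip_force: 0.0
```

>>> step_arm:
  newtons: 60
  targets:
    - {"dp": [0, 0, 0], "angular": [0, 0, 0], "fingers": 1}
    - {"dp": [0, 0, 0], "angular": [0, 0, 0], "fingers": 1}
    - {"dp": [0, 0, 0], "angular": [0, 0, 0], "fingers": 1}
    - {"dp": [0, 0, 0], "angular": [0, 0, 0], "fingers": 1}
    - {"dp": [0, 0, 0], "angular": [0, 0, 0], "fingers": 1}
    - {"dp": [0, 0, 0], "angular": [0, 0, 0], "fingers": 1}
    - {"dp": [0, 0, 0], "angular": [0, 0, 0], "fingers": 1}
    - {"dp": [0, 0, 0], "angular": [0, 0, 0], "fingers": 1}

```text
time: 7.15
tool_pos: [396.3, 291.3, 11.8]
tcp_rot: [-180.0, -0.0, 13.0]
ft_force: [-1.5, 0.1, 4.8]
finger_gap: 11.6
grip_force: 59.3
```

>>> step_arm:
  targets:
    - {"dp": [0, 0, -0.05], "angular": [0, 0, 0], "fingers": 1}
    - {"dp": [0, 0, -0.13], "angular": [0, 0, 0], "fingers": 1}
    - {"dp": [0, 0, -0.24], "angular": [0, 0, 0], "fingers": 1}
    - {"dp": [0, 0.02, -0.36], "angular": [0, 0, 0.01], "fingers": 1}
    - {"dp": [0, 0.1, -0.48], "angular": [0, 0, 0.03], "fingers": 1}
    - {"dp": [0, 0.22, -0.58], "angular": [0, 0, 0.05], "fingers": 1}
    - {"dp": [0, 0.35, -0.66], "angular": [0, 0, 0.07], "fingers": 1}
    - {"dp": [0, 0.5, -0.7], "angular": [0, 0, 0.0853], "fingers": 1}

```text
time: 8.15
tool_pos: [419.2, 193.2, 153.6]
tcp_rot: [-180.0, -0.1, -2.4]
ft_force: [0.4, 0.2, -3.3]
finger_gap: 11.0
grip_force: 58.6
```

>>> step_arm:
  targets:
    - {"dp": [0.01, 0.14, 0], "angular": [0, 0, 0], "fingers": 1}
    - {"dp": [0.03, 0.28, 0], "angular": [0, 0, 0], "fingers": 1}
    - {"dp": [0.04, 0.42, 0], "angular": [0, 0, 0], "fingers": 1}
    - {"dp": [0.05, 0.55, 0], "angular": [0, 0, 0], "fingers": 1}
    - {"dp": [0.06, 0.68, 0], "angular": [0, 0, 0], "fingers": 1}
    - {"dp": [0.07, 0.8, 0], "angular": [0, 0, 0], "fingers": 1}
    - {"dp": [0.09, 0.9, 0], "angular": [0, 0, 0], "fingers": 1}
    - {"dp": [0.1, 1, 0], "angular": [0, 0, 0], "fingers": 1}

```text
time: 9.15
tool_pos: [430.3, -7.8, 152.4]
tcp_rot: [180.0, -0.0, -2.4]
ft_force: [0.4, -0.3, -2.6]
finger_gap: 11.4
grip_force: 58.6
```

>>> step_arm:
  targets:
    - {"dp": [0.01, 0.14, 0], "angular": [0, 0, 0], "fingers": 1}
    - {"dp": [0.03, 0.28, 0], "angular": [0, 0, 0], "fingers": 1}
    - {"dp": [0.04, 0.42, 0], "angular": [0, 0, 0], "fingers": 1}
    - {"dp": [0.05, 0.55, 0], "angular": [0, 0, 0], "fingers": 1}
    - {"dp": [0.06, 0.7, 0], "angular": [0, 0, 0], "fingers": 1}
    - {"dp": [0.08, 0.85, 0], "angular": [0, 0, 0], "fingers": 1}
    - {"dp": [0.1, 1, 0], "angular": [0, 0, 0], "fingers": 1}
    - {"dp": [0.1, 1, 0], "angular": [0, 0, 0], "fingers": 1}

```text
time: 10.15
tool_pos: [442.0, -209.3, 152.4]
tcp_rot: [180.0, -0.0, -2.5]
ft_force: [-0.5, -0.1, -3.5]
finger_gap: 11.3
grip_force: 59.0
```

Run:
```python
from h import *
ims={n:snapshot(n) for n in P}
for n in ims: cv2.imwrite(f"pics/{n}3.png",ims[n])
s=sense();print(s["tool_pos"],s["tcp_rot"],s["finger_gap"],s["ft_force"],s["wrist_torque"])
x,y,z=s["tool_pos"];c="scene";q=proj(c,np.array([x,y,z-11]));o=q.astype(int);print(q)
cv2.imwrite("pics/s3.png",cv2.resize(ims[c][o[1]-60:o[1]+75,o[0]-80:o[0]+80],None,fx=4.4,fy=4.4,interpolation=2))
SP=STEN[:2]
print(fit({"scene":ims["scene"]},SP,[x,y,z-11.4,-2.35]))
```

```text
[ 441.9037247  -207.45606102  151.90706551] [-1.79978697e+02  3.37590076e-03 -2.40014656e+00] 11.211581942605793 [ 0.75235517  0.62629459 -2.07672231] [ 0.01641829 -0.02317583  0.03920741]
[387.76423805 166.75519282]
(array([ 442.75575859, -211.0551124 ,  140.50706551,   -1.78715315]), np.float64(88.36954932359039))
```

View pics/s3.png

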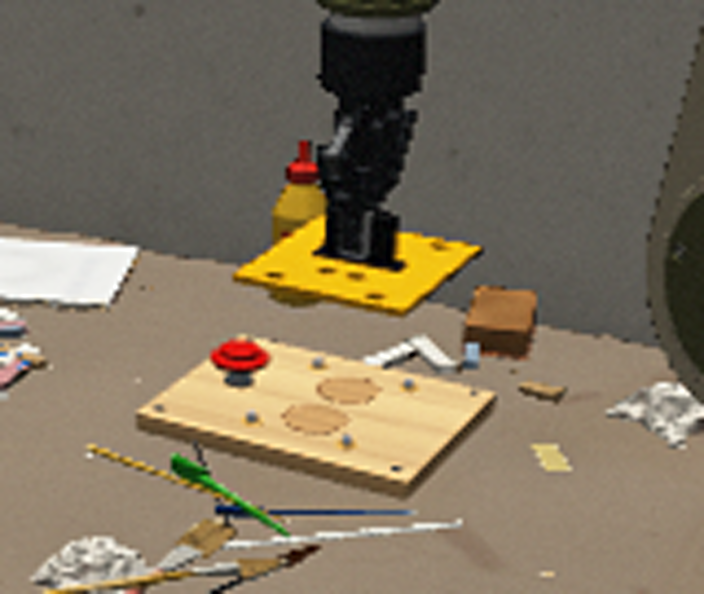

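The picture shows the plate level in the gripper over the board, cap still up at (240,357), studs visible. Lower to just above the tips.

>>> step_arm:
  targets:
    - {"dp": [0, 0.02, 0.06], "angular": [0, 0, 0], "fingers": 1}
    - {"dp": [0, 0.04, 0.14], "angular": [0, 0, 0], "fingers": 1}
    - {"dp": [0, 0.051, 0.23], "angular": [0, 0, 0], "fingers": 1}
    - {"dp": [0, 0.051, 0.32], "angular": [0, 0, 0], "fingers": 1}
    - {"dp": [0, 0.051, 0.41], "angular": [0, 0, 0], "fingers": 1}
    - {"dp": [0, 0.051, 0.49], "angular": [0, 0, 0], "fingers": 1}
    - {"dp": [0, 0.051, 0.54], "angular": [0, 0, 0], "fingers": 1}
    - {"dp": [0, 0.051, 0.54], "angular": [0, 0, 0], "fingers": 1}

```text
time: 11.25
tool_pos: [441.2, -217.5, 42.6]
tcp_rot: [-180.0, 0.1, -2.3]
ft_force: [-0.7, -0.4, -3.5]
finger_gap: 11.5
grip_force: 59.0
```

Run:
```python
from h import *
ims={n:snapshot(n) for n in P}
for n in ims: cv2.imwrite(f"pics/{n}4.png",ims[n])
s=sense();print(s["tool_pos"],s["tcp_rot"])
x,y,z=s["tool_pos"]
for n in P:
  for pad in (3,5): print(n,[np.round(v,2) for v in fit({n:ims[n]},STEN[:2],[x,y,z-11.6,-2.4],pad=pad)])
A=[cv2.resize(ims[n][o[1]-40:o[1]+40,o[0]-50:o[0]+50],None,fx=4,fy=4,interpolation=2) for n in P for o in [proj(n,[x,y,z]).astype(int)]]
cv2.imwrite("pics/st4.png",np.hstack(A))
```

```text
[ 442.09529763 -218.06666601   43.96499055] [ 1.79978133e+02 -3.66078655e-02 -2.35307179e+00]
scene [array([ 442.25, -217.19,   32.36,   -1.95]), np.float64(111.94)]
scene [array([ 441.82, -217.41,   32.36,   -2.26]), np.float64(105.96)]
top [array([ 439.66, -213.45,   32.36,   -2.73]), np.float64(93.41)]
top [array([ 440.  , -211.38,   32.36,   -4.24]), np.float64(95.78)]
```

View pics/st4.png

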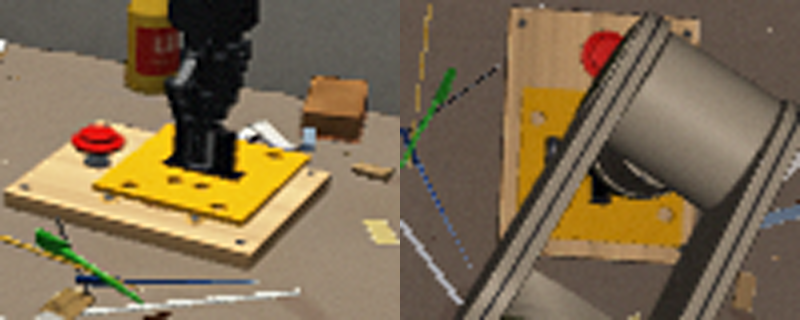

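```bash
cat > st.py <<'E'
from h import *
def studfit(ims,p0,zb=0):
    studs=[np.vstack([disc(x,y,18,4.5),disc(x,y,22,4.5),disc(x,y,26,2.5)]) for x in(-40,40) for y in(-60,60)]
    def cost(v):
        p=np.array([v[0],v[1],zb,v[2]]);c=0
        for n,im in ims.items():
            for s in studs:
                o=np.round(proj(n,place(s,[*p0[:2],zb,p0[2]]).mean(0))).astype(int)-6
                R=im[o[1]:o[1]+13,o[0]:o[0]+13].astype(float)
                L=cv2.GaussianBlur(layers(n,[s],p,o,(13,13))[0],(0,0),.6).ravel()
                A=np.stack([L,1-L],-1);Y=R.reshape(-1,3);r=Y-A@np.linalg.lstsq(A,Y,rcond=None)[0];c+=(r**2).mean()
        return c
    v0=np.array(p0,float)
    b=minimize(cost,v0,method="Nelder-Mead",options=dict(initial_simplex=np.vstack([v0,v0+np.diag([2,2,1.5])]),xatol=.02,fatol=1e-4))
    return np.round(b.x,2),round(b.fun,1)
E
python3 - <<'E'
from st import *
ims={n:cv2.imread(f"pics/{n}0.png") for n in P}
for k in (["scene"],["top"],["scene","top"]):
    for p0 in ([461,-218.5,-2.35],[463,-220.5,-2]): print(k,studfit({n:ims[n] for n in k},p0))
# yellow-ness fit of plate in scene now and at start
def yel(im): 
    im=im.astype(int);y=np.clip(np.minimum(im[...,1],im[...,2])-im[...,0]-60,0,100)
    return np.repeat((y*2.5).astype(np.uint8)[...,None],3,2)
print("plate", fit({"scene":yel(cv2.imread("pics/scene4.png"))},STEN[:2],[442,-218,31.5,-2.4]),fit({"scene":yel(cv2.imread("pics/scene4.png"))},STEN[:2],[442,-218,31,-2.4],pad=3))
print("start", fit({"scene":yel(ims["scene"])},STEN,[396,292,0,13]))
E
```

```text
['scene'] (array([ 461.  , -219.61,   -2.52]), np.float64(5072.4))
['scene'] (array([ 461.16, -220.41,   -2.25]), np.float64(4592.6))
['top'] (array([ 459.9 , -218.07,   -2.22]), np.float64(458.1))
['top'] (array([ 459.87, -218.02,   -2.24]), np.float64(493.4))
['scene', 'top'] (array([ 460.71, -218.78,   -2.41]), np.float64(5546.8))
['scene', 'top'] (array([ 460.24, -218.8 ,   -2.42]), np.float64(5101.5))
plate (array([ 442.38666651, -217.06342108,   31.5       ,   -1.7864138 ]), np.float64(48.23281703784965)) (array([ 442.45880291, -218.12259595,   31.        ,   -1.57535608]), np.float64(61.68106599418687))
start (array([395.68673235, 291.51249607,   0.        ,  12.73527356]), np.float64(31.509345368034253))
```

>>> step_arm:
  targets:
    - {"dp": [0, 0.0065, 0], "angular": [0, 0, 0], "fingers": 1}
    - {"dp": [0, 0.0065, 0.006], "angular": [0, 0, 0], "fingers": 1}
    - {"dp": [0, 0.0065, 0.012], "angular": [0, 0, 0], "fingers": 1}
    - {"dp": [0, 0.0065, 0.018], "angular": [0, 0, 0], "fingers": 1}
    - {"dp": [0, 0.0065, 0.024], "angular": [0, 0, 0], "fingers": 1}
    - {"dp": [0, 0.0065, 0.029], "angular": [0, 0, 0], "fingers": 1}
    - {"dp": [0, 0.0065, 0.0325], "angular": [0, 0, 0], "fingers": 1}
    - {"dp": [0, 0.0065, 0.0325], "angular": [0, 0, 0], "fingers": 1}

```text
time: 12.35
tool_pos: [441.6, -219.1, 37.7]
tcp_rot: [-180.0, 0.0, -2.3]
ft_force: [-4.4, 2.9, 7.0]
finger_gap: 11.2
grip_force: 60.7
```

```bash
cat > s.py <<'E'
from bench import *
import numpy as np
s=sense();print([np.round(s[k],2) for k in("time","tool_pos","tcp_rot","ft_force","wrist_torque")])
E
python3 s.py
```

```text
[np.float64(12.35), array([ 441.64, -219.12,   37.74]), array([-1.7999e+02,  2.0000e-02, -2.3500e+00]), array([-4.44,  2.94,  6.98]), array([0.41, 0.71, 0.06])]
```

>>> step_arm:
  targets:
    - {"dp": [0, 0, 0], "angular": [0, 0, 0], "fingers": 1}
    - {"dp": [0, 0, 0], "angular": [0, 0, 0], "fingers": 1}
    - {"dp": [0.01, 0, 0], "angular": [0, 0, 0], "fingers": 1}
    - {"dp": [0.02, 0, 0], "angular": [0, 0, 0], "fingers": 1}
    - {"dp": [0.03, 0, 0], "angular": [0, 0, 0], "fingers": 1}
    - {"dp": [0.04, 0, 0], "angular": [0, 0, 0], "fingers": 1}
    - {"dp": [0.05, 0, 0], "angular": [0, 0, 0], "fingers": 1}
    - {"dp": [0.06, 0, 0], "angular": [0, 0, 0], "fingers": 1}

```text
time: 13.35
tool_pos: [453.4, -220.1, 37.7]
tcp_rot: [180.0, 0.0, -2.4]
ft_force: [-7.2, 0.1, 6.4]
finger_gap: 11.2
grip_force: 60.5
```

>>> step_arm:
  targets:
    - {"dp": [0.005, 0, 0.001], "angular": [0, 0, 0], "fingers": 1}
    - {"dp": [0.01, 0, 0.002], "angular": [0, 0, 0], "fingers": 1}
    - {"dp": [0.015, 0, 0.003], "angular": [0, 0, 0], "fingers": 1}
    - {"dp": [0.02, 0, 0.003], "angular": [0, 0, 0], "fingers": 1}
    - {"dp": [0.025, 0, 0.003], "angular": [0, 0, 0], "fingers": 1}
    - {"dp": [0.03, 0, 0.003], "angular": [0, 0, 0], "fingers": 1}
    - {"dp": [0.03, 0, 0.003], "angular": [0, 0, 0], "fingers": 1}
    - {"dp": [0.03, 0, 0.003], "angular": [0, 0, 0], "fingers": 1}

```text
time: 14.35
tool_pos: [459.6, -219.8, 36.3]
tcp_rot: [-180.0, 0.0, -2.3]
ft_force: [-1.0, -0.6, -2.3]
finger_gap: 10.9
grip_force: 58.9
```

>>> step_arm:
  targets:
    - {"dp": [0.003, 0, 0.003], "angular": [0, 0, 0], "fingers": 1}
    - {"dp": [0.005, 0, 0.006], "angular": [0, 0, 0], "fingers": 1}
    - {"dp": [0.005, 0, 0.009], "angular": [0, 0, 0], "fingers": 1}
    - {"dp": [0.005, 0, 0.012], "angular": [0, 0, 0], "fingers": 1}
    - {"dp": [0.005, 0, 0.015], "angular": [0, 0, 0], "fingers": 1}
    - {"dp": [0.005, 0, 0.018], "angular": [0, 0, 0], "fingers": 1}
    - {"dp": [0.005, 0, 0.02], "angular": [0, 0, 0], "fingers": 1}
    - {"dp": [0.005, 0, 0.02], "angular": [0, 0, 0], "fingers": 1}

```text
time: 15.35
tool_pos: [460.6, -219.9, 32.3]
tcp_rot: [-180.0, 0.0, -2.4]
ft_force: [-0.2, 0.2, -2.6]
finger_gap: 11.2
grip_force: 58.9
```

```bash
python3 s.py
```

```text
[np.float64(15.35), array([ 460.61, -219.87,   32.35]), array([-180.  ,    0.  ,   -2.35]), array([-0.2 ,  0.15, -2.6 ]), array([ 0.  , -0.03, -0.01])]
```

>>> step_arm:
  targets:
    - {"dp": [0, 0, 0.003], "angular": [0, 0, 0], "fingers": 1}
    - {"dp": [0, 0, 0.006], "angular": [0, 0, 0], "fingers": 1}
    - {"dp": [0, 0, 0.009], "angular": [0, 0, 0], "fingers": 1}
    - {"dp": [0, 0, 0.012], "angular": [0, 0, 0], "fingers": 1}
    - {"dp": [0, 0, 0.014], "angular": [0, 0, 0], "fingers": 1}
    - {"dp": [0, 0, 0.016], "angular": [0, 0, 0], "fingers": 1}
    - {"dp": [0, 0, 0.016], "angular": [0, 0, 0], "fingers": 1}
    - {"dp": [0, 0, 0.016], "angular": [0, 0, 0], "fingers": 1}

```text
time: 16.35
tool_pos: [460.6, -219.9, 29.8]
tcp_rot: [-180.0, 0.0, -2.4]
ft_force: [-5.2, 3.1, 5.2]
finger_gap: 11.3
grip_force: 60.4
```

```bash
python3 s.py
python3 - <<'E'
from h import *
ims={n:snapshot(n) for n in P}
A=[cv2.resize(ims[n][o[1]-40:o[1]+40,o[0]-50:o[0]+50],None,fx=4,fy=4,interpolation=2) for n in P for o in [proj(n,[460,-220,30]).astype(int)]]
cv2.imwrite("pics/st5.png",np.hstack(A))
E
```

```text
[np.float64(16.35), array([ 460.61, -219.91,   29.8 ]), array([-1.80e+02,  1.00e-02, -2.35e+00]), array([-5.15,  3.12,  5.16]), array([ 0.37,  0.6 , -0.03])]
```

View pics/st5.png

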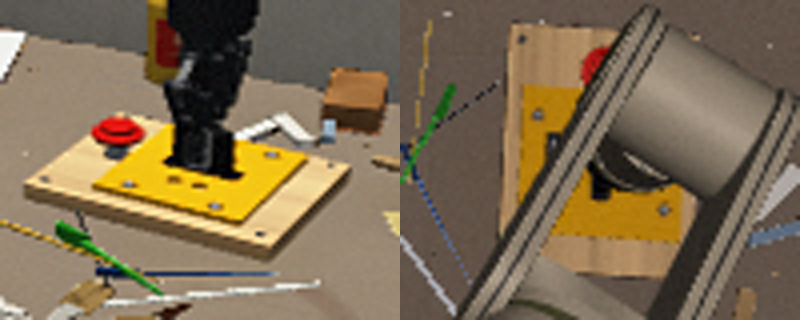

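>>> step_arm:
  targets:
    - {"dp": [0, 0, 0], "angular": [0, 0, 0], "fingers": 0}
    - {"dp": [0, 0, 0], "angular": [0, 0, 0], "fingers": 0}
    - {"dp": [0, 0, 0], "angular": [0, 0, 0], "fingers": 0}
    - {"dp": [0, 0, 0], "angular": [0, 0, 0], "fingers": 0}
    - {"dp": [0, 0, 0], "angular": [0, 0, 0], "fingers": 0}
    - {"dp": [0, 0, -0.03], "angular": [0, 0, 0], "fingers": 0}
    - {"dp": [0, 0, -0.1], "angular": [0, 0, 0], "fingers": 0}
    - {"dp": [0, 0, -0.2], "angular": [0, 0, 0], "fingers": 0}

```text
time: 17.45
tool_pos: [460.5, -219.8, 70.1]
tcp_rot: [-180.0, 0.0, -2.4]
ft_force: [0.5, -0.0, 0.0]
finger_gap: 85.6
grip_force: 0.0
```

>>> step_arm:
  targets:
    - {"dp": [0, 0, -0.07], "angular": [0, 0, 0], "fingers": 0}
    - {"dp": [0, 0, -0.15], "angular": [0, 0, 0], "fingers": 0}
    - {"dp": [0.06, 0, -0.2], "angular": [0, 0, 0], "fingers": 1}
    - {"dp": [0.16, 0, -0.2], "angular": [0, 0, 0], "fingers": 1}
    - {"dp": [0.26, 0, -0.2], "angular": [0, 0, 0], "fingers": 1}
    - {"dp": [0.35, 0, -0.2], "angular": [0, 0, 0], "fingers": 1}
    - {"dp": [0.41, 0, -0.2], "angular": [0, 0, 0], "fingers": 1}
    - {"dp": [0.41, 0, -0.2], "angular": [0, 0, 0], "fingers": 1}

```text
time: 18.45
tool_pos: [543.0, -223.2, 109.4]
tcp_rot: [180.0, 0.0, -2.3]
ft_force: [-0.3, 0.7, -0.0]
finger_gap: -0.1
grip_force: 0.0
```

```bash
python3 s.py
python3 - <<'E'
from h import *
im=snapshot("scene");o=proj("scene",[500,-220,40]).astype(int);print(o)
cv2.imwrite("pics/st6.png",cv2.resize(im[o[1]-50:o[1]+50,o[0]-65:o[0]+65],None,fx=5,fy=5,interpolation=2))
E
```

```text
[np.float64(18.45), array([ 542.97, -223.21,  109.35]), array([180.  ,   0.  ,  -2.33]), array([-0.33,  0.73, -0.04]), array([-0.04,  0.03,  0.  ])]
[371 189]
```

View pics/st6.png

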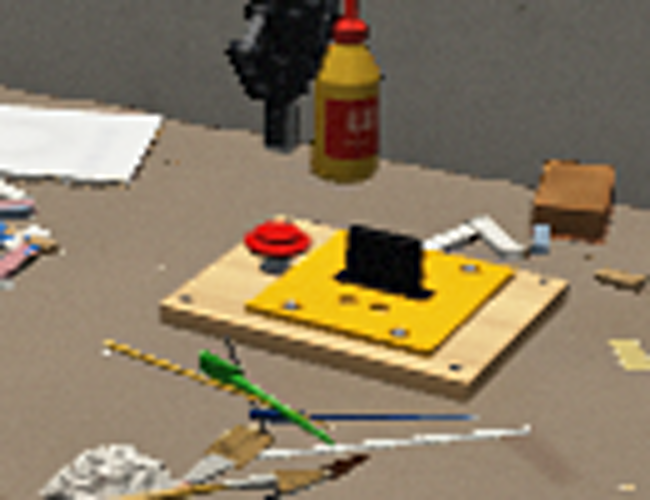

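The plate lies flat with studs showing in its holes; the shut fingers are above the cap at (278,235). Press it.

>>> step_arm:
  targets:
    - {"dp": [0, 0, 0.06], "angular": [0, 0, 0], "fingers": 1}
    - {"dp": [0, 0, 0.14], "angular": [0, 0, 0], "fingers": 1}
    - {"dp": [0, 0, 0.21], "angular": [0, 0, 0], "fingers": 1}
    - {"dp": [0, 0, 0.26], "angular": [0, 0, 0], "fingers": 1}
    - {"dp": [0, 0, 0.285], "angular": [0, 0, 0], "fingers": 1}
    - {"dp": [0, 0, 0.3], "angular": [0, 0, 0], "fingers": 1}
    - {"dp": [0, 0, 0.31], "angular": [0, 0, 0], "fingers": 1}
    - {"dp": [0, 0, 0.32], "angular": [0, 0, 0], "fingers": 1}

```text
time: 19.5
tool_pos: [542.8, -223.3, 45.8]
tcp_rot: [180.0, -0.0, -2.3]
ft_force: [-3.3, 1.0, 4.5]
finger_gap: -0.4
grip_force: 2.4
```

>>> step_arm:
  targets:
    - {"dp": [0, 0, 0.006], "angular": [0, 0, 0], "fingers": 1}
    - {"dp": [0, 0, 0.012], "angular": [0, 0, 0], "fingers": 1}
    - {"dp": [0, 0, 0.018], "angular": [0, 0, 0], "fingers": 1}
    - {"dp": [0, 0, 0.024], "angular": [0, 0, 0], "fingers": 1}
    - {"dp": [0, 0, 0.03], "angular": [0, 0, 0], "fingers": 1}
    - {"dp": [0, 0, 0.036], "angular": [0, 0, 0], "fingers": 1}
    - {"dp": [0, 0, 0.039], "angular": [0, 0, 0], "fingers": 1}
    - {"dp": [0, 0, 0.039], "angular": [0, 0, 0], "fingers": 1}

```text
time: 20.5
tool_pos: [542.8, -223.4, 38.0]
tcp_rot: [180.0, -0.0, -2.4]
ft_force: [-3.5, 2.2, 8.9]
finger_gap: -0.1
grip_force: 4.8
```

Pressing slightly further to the stop, then retreating.

>>> step_arm:
  targets:
    - {"dp": [0, 0, 0.002], "angular": [0, 0, 0], "fingers": 1}
    - {"dp": [0, 0, 0.004], "angular": [0, 0, 0], "fingers": 1}
    - {"dp": [0, 0, 0.004], "angular": [0, 0, 0], "fingers": 1}
    - {"dp": [0, 0, 0.004], "angular": [0, 0, 0], "fingers": 1}
    - {"dp": [0, 0, 0.004], "angular": [0, 0, 0], "fingers": 1}
    - {"dp": [0, 0, 0.004], "angular": [0, 0, 0], "fingers": 1}
    - {"dp": [0, 0, 0.004], "angular": [0, 0, 0], "fingers": 1}
    - {"dp": [0, 0, 0.004], "angular": [0, 0, 0], "fingers": 1}

```text
time: 21.5
tool_pos: [542.8, -223.4, 37.9]
tcp_rot: [180.0, -0.0, -2.3]
ft_force: [-6.8, 3.3, 15.8]
finger_gap: -0.0
grip_force: 8.0
```

>>> step_arm:
  targets:
    - {"dp": [0, 0, -0.03], "angular": [0, 0, 0], "fingers": 1}
    - {"dp": [0, 0, -0.1], "angular": [0, 0, 0], "fingers": 1}
    - {"dp": [0, 0, -0.2], "angular": [0, 0, 0], "fingers": 1}
    - {"dp": [0, 0, -0.3], "angular": [0, 0, 0], "fingers": 1}
    - {"dp": [0, 0, -0.4], "angular": [0, 0, 0], "fingers": 1}
    - {"dp": [0, 0, -0.45], "angular": [0, 0, 0], "fingers": 1}
    - {"dp": [0, 0, -0.5], "angular": [0, 0, 0], "fingers": 1}
    - {"dp": [0, 0, -0.5], "angular": [0, 0, 0], "fingers": 1}

```text
time: 22.5
tool_pos: [542.9, -223.4, 137.3]
tcp_rot: [180.0, -0.1, -2.4]
ft_force: [-0.2, -0.4, -0.9]
finger_gap: 0.0
grip_force: 0.0
```

```bash
python3 s.py
python3 - <<'E'
from h import *
im=snapshot("scene");o=[371,189]
cv2.imwrite("pics/st7.png",cv2.resize(im[o[1]-50:o[1]+50,o[0]-65:o[0]+65],None,fx=5,fy=5,interpolation=2))
E
```

```text
[np.float64(22.5), array([ 542.91, -223.45,  137.3 ]), array([ 1.7997e+02, -5.0000e-02, -2.3500e+00]), array([-0.15, -0.42, -0.86]), array([ 0.01, -0.02, -0.01])]
```

View pics/st7.png

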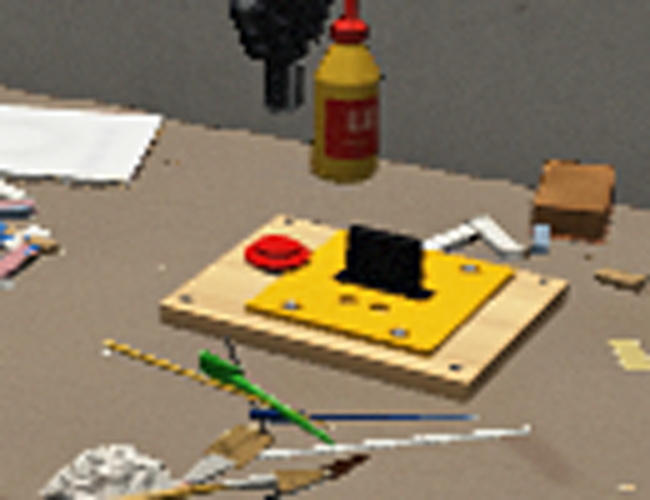

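The cap is down at (278,253) over the plate's edge, the plate is flat, and the gripper is clear.

```bash
python3 -c "
from bench import *
print(hand_in())"
```

```text
the job is handed in; nothing more can be done
None
```

The stencil lies flat on the board over all four studs with the red cap pressed fully down; nothing else was touched, and I handed the job in at about 22.5 s (no verdict was returned).

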